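# Hang the cobbler's hammer in the crowded clip rail

## Task

Lift the cobbler's hammer out of the bench block and hang it up in the empty spring clip on the tool rail, between the mallet and the other hammer: press its handle back through the sprung jaws until it is fully home in the clip, let the hammer down until its collar rests on the jaws, and let go. Nobody knows exactly where along the rail that clip is clamped, so feel your way in gently: do not force the hammer against the clip, and leave the two neighbours and everything else on the bench undisturbed.

Things in the scene. Friction and masses are not known exactly. Their poses are not given: they have to be found in the camera images.
- hammer_head (a point): Centre of the cobbler's hammer's steel head; it stands head up in the block, leaning under 4 deg. Axes: z up the handle, y along the head (round face 32 mm wide ends at +48 mm, flat peen 30 mm wide at -47), x across. Middle of the head: flat cheeks 24 mm apart in x (grip here from above), 38 mm long in y, 24 mm high. Loose, 0.3 to 0.5 kg.
- hammer_collar (a point): Underside of the hammer's round steel collar, on the handle's axis, 26 mm below the head's centre. The collar is 30 mm in diameter and 14 mm high, right under the head. Below it the round wooden handle, 22 mm in diameter, runs down to the butt, 180 mm below this point. Axes as the hammer's.
- block_hole (a point): Middle of the mouth of the 25 mm hole in which the hammer stands, 60 mm deep, straight down; on top of the fixed wooden block (100 x 150 x 68 mm high, y along its long side; the hole lies 35 mm from its middle towards +y). The hammer must rise 65 mm to be clear of it.
- rack: Tool rail: fixed grey stand 440 mm wide, with three like spring clips open towards the robot. Origin on the bench below the middle of the empty place; z up, y along the rail, x away from the robot (tools go in along +x). Outer clips at y = -122 and +122 mm hold the neighbours. Rail front at x = +36 mm, top at 229 mm; uprights at y = -206 and +206 mm, x = +45 mm, equally high.
- place (a point): Where the hammer's head centre comes when hung, 261 mm above the bench (axes as the rack's), if the empty clip stood half-way between the neighbours. It is clamped up to 22 mm to either side along y, not measured: feel for it or look. x and height hold. With the head 8 to 20 mm above this, the collar clears the jaws while the handle is at jaw height.
- jaw_level (a point): Point 26 mm below place, at the height of the jaw tops. Jaws are upright spring strips 20 mm high. Per jaw: a round nib (8 mm wide) 9.6 mm in front (-x) of the seated handle axis, 11.5 mm beside the clip's middle; from it a lip flares out at 62 deg from the way in, to 25 mm beside and 21 mm in front. A lip pushes the handle towards the clip's middle.
- rail_mid (a point): Middle of the rail's front face, 216 mm above the bench, behind the empty place. The nibs are 15 mm apart; centred within about 2 mm, the 22 mm handle springs them open with a push of some 8 to 15 N, snaps through and stops, its axis at x = 0 of the rack, on a springy rubber buffer (2.5 N per mm, 5 mm of give). Let down, the collar rests on the jaw tops.
- mallet_head (a point): Centre of the wooden mallet's head, a neighbour (the sides vary). It hangs loose in an outer clip. The head is a cylinder 38 mm in diameter, 84 mm long, along its own y axis and the rail; axes as the hammer's. Leave it alone.
- peen_head (a point): Centre of the darker cross-peen hammer's head, the other neighbour, hanging loose in the other outer clip. The head is 83 mm long, 24 mm wide and high, along its own y axis and the rail; axes as the hammer's. Leave it alone.
- awl: Cork-handled awl standing in a small hole of the block, 128 mm long, handle 33 mm wide. Origin at its lower end. Bystander.
- iron: Dark steel pricking iron standing in the other small hole of the block, 126 mm long, 19 mm wide. Origin at its lower end. Bystander.
- jar: Glue jar with a green lid, 76 mm wide, 130 mm high, standing on the right, between block and rail. Origin at the centre of its underside. Bystander.
- sand_block: Dark sanding block, 68 x 100 x 27 mm, lying flat on the left. Origin at the centre of its underside. Bystander.
There are look-alikes about, which are no part of the job. What is shaped like the part that bears block_hole but purple is not meant.

How it is judged:
On the way:
1. the hammer is lifted clear out of the block (z of hammer_head in the frame of block_hole above 0.207 m), for 0.1 s.
At the end, for the whole second after the job is handed in: The hammer hangs released and at rest in the empty clip: head centre within 5 mm of the place across the rail (fully home), within 27 mm of it along the rail, within 4 mm of the hanging height (collar on the jaws), upright within 0.1 rad, head along the rail within 15 degrees (x of hammer_head in the frame of place between -0.005 and 0.005 m and y of hammer_head in the frame of place between -0.027 and 0.027 m and z of hammer_head in the frame of place between -0.004 and 0.004 m and angle between hammer_head's own z axis and vertical below 0.1 rad and angle between the y axis of hammer_head and the y axis of rack, either way round below 0.26 rad and linear speed of hammer below 0.02 m/s and contact force between hammer and the fingers below 0.1 N); the robot touches nothing.
It fails at once if the hammer is forced against the clip on its way in (more than 20 N before it is home) (contact force between hammer and rack above 20 N and x of hammer_head in the frame of place below -0.007 m).
It fails at once if the hammer is jammed or slammed on the rack (more than 35 N) (contact force between hammer and rack above 35 N).
It fails at once if the robot leans on the rack with more than 15 N (contact force between any of the fingers, the arm and rack above 15 N).
It fails at once if a neighbour is knocked: the mallet or the cross-peen hammer shifted more than 8 mm, turned by more than 0.2 rad, or hit with more than 6 N (distance of any of mallet_head, peen_head from where it was at the start of the episode above 0.008 m or angle between the y axis of any of mallet_head, peen_head and the y axis of rack, either way round above 0.2 rad or contact force between hammer and mallet above 6 N or contact force between hammer and peen_hammer above 6 N).
It fails at once if a tool in the block, the jar or the sanding block is shifted by more than 15 mm (distance of any of awl, iron, jar, sand_block from where it was at the start of the episode above 0.015 m).
It also fails if it takes over 72 s, if anything falls off the work surface, if the arm or the gripper's body presses on something with over 40 N, if the wrist force passes 120 N, or if a joint passes its speed limit or range.

## Robot

A 6-joint arm with a two-finger parallel gripper is mounted at the origin on the work surface. World frame = base frame: x ahead of the robot, y to its left, z up, the work surface at z = 0. Lengths are in m, angles in rad, forces in N, time in s.
With the tool pointing down it reaches from about 0.4 to 0.925 m from the base axis. Payload 3.4 kg.
Tool frame: the origin (TCP) lies between the finger pads; the fingertips stand 14 mm ahead of it and the grasp point (between the pads) lies 5 mm behind it; z points along the fingers, y is the line along which they close (so a half turn about z gives the same grasp; the last joint's range is limited). The gripper opens to 85 mm and grips with 20 to 120 N. Pads are 22 mm wide; open, the fingers measure 114 mm over their backs; the gripper's body (76 mm by 85 mm) begins 54 mm behind the grasp point. The pads swing forward as they close: fully open they stand 13 mm farther back than shut.
Start: joints at [1.036, 0.307, 1.506, -0, 1.328, -0.073], TCP at [0.256, 0.515, 0.207] pointing down, gripper open.
Joint ranges: [-3.12, 3.12], [-1.05, 2.28], [0.14, 2.33], [-1.42, 4.57], [0.1, 2.73], [-2.68, 2.68]. Speed limits (rad/s): [2.57, 2.57, 3.14, 3.14, 3.14, 3.14].

## Interface

Orientations are given as [roll, pitch, yaw] about the fixed x, y, z axes, in that order (R = Rz(yaw) Ry(pitch) Rx(roll)).
In Python, from bench import manip gives the robot as it stands.
- The arm moves only by the tool play_rows, never from a script. Its argument "increments" is a list of rows, each a list of 3 entries, a list of its own where there are three numbers: the turn, a rotation vector about the tool's x, y, z in degrees, then the shift along the tool's x, y, z in m, then the finger opening in m, from 0 to 0.0854. In form: [[[ax, ay, az], [x, y, z], hand], ...]. A call has 1 to 5 rows; each row shifts and turns the commanded pose from where the row before left it, along the tool's axes as they then stand; what a row does not reach is not made up. A row lasts 1/12 s, in which the tool goes at most 41.7 mm and 7.16 degrees, less where a joint would pass 70% of its speed; a pose out of reach is approached as far as the arm can. A call with a gripper value outside its range is refused whole. The fingers move at their own pace and stop on an object; "newtons" is the grip in N (left out, the last holds). Time passes only in rows, so rows that do not move let the fingers close. It gives the time, the measured TCP pose, the force, the opening and the grip force at its end, in the units of the state.
- manip.state(): the state, without advancing time (a new reading comes with each control period).
- manip.read_camera(name): name is "scene" or "top" or "wrist"; returns a dict with "image" (384x512x3 uint8, red, green, blue), "depth" (384x512 float32, m along the optical axis (not along the pixel's ray), 0 where there is no reading), "intrinsics" (3x3 intrinsics, pixels), "T" (4x4, takes a point from camera to world coordinates). Camera axes: x right, y up, looking along -z (the intrinsics and any distortion apply to the point x, -y, -z); pixel columns grow to the right and rows downward; lengths in m; the calibration is good to about 2 mm. A picture is of the moment at which its call begins.
- manip.sign_off(): hands the job in; it is judged then, once.
The state is a dict: "time_s": time; "joint_positions": joint angles; "joint_velocities": joint speeds; "tau": joint torques, N m; "tcp_pos": TCP position; "ee_rot": TCP orientation; "contact_force": force on the tool from outside, world axes, zero at the start; "torque": the same for the moment, N m; "opening": finger opening in m; "finger_force": force on a finger pad.
Only numpy, scipy, OpenCV 4.12 (cv2) and the standard library are available. Lean on these libraries where they do the work, as an engineer would, in place of code of your own. Each camera call takes 0.05 s, during which the arm holds its last target. There are 200 camera calls.

## Working session

There is one attempt and no reset: what is moved stays moved. The work goes in short steps, Python scripts to look and compute and a tool call to move; the robot and the scene stay as the last step left them, time stands still between calls to the robot, and variables do not carry over. Pictures are saved under pics/ and viewed, at most 10 in all, crops included, and the job is handed in when it is done.

Besides the shell and the picture viewer there is one more tool, called after "Emit:" as a command line: name --argument value ..., lists and objects as JSON in quotes. play_rows: Moves the arm, as the interface text tells. Its arguments: {"type":"object","properties":{"increments":{"type":"array","items":{"type":"array"}},"newtons":{"type":"number"}},"required":["increments"]}

```bash
mkdir -p pics; ls
cat > h.py <<'E'
import numpy as np,cv2
from bench import manip
def cam(n):
    c=manip.read_camera(n);return c
def pts(c):
    K=np.array(c["intrinsics"]);d=c["depth"];v,u=np.indices(d.shape)
    P=np.stack([(u-K[0,2])/K[0,0]*d,-(v-K[1,2])/K[1,1]*d,-d],-1)
    T=np.array(c["T"]);return P@T[:3,:3].T+T[:3,3]
def save(c,n,s=1):
    im=cv2.cvtColor(c["image"],cv2.COLOR_RGB2BGR);cv2.imwrite("pics/"+n,cv2.resize(im,None,fx=s,fy=s))
E
python3 - <<'E'
from h import *
print(manip.state())
for n in("scene","top","wrist"):
    c=cam(n);np.savez(n+"0.npz",**c);save(c,n+"0.png",1.5);print(n,c["intrinsics"],c["T"])
a=[cv2.imread(f"pics/{n}0.png") for n in("scene","top")]
E
```

```text
pics
{'time_s': 0.0, 'joint_positions': array([ 1.03551930e+00,  3.07587903e-01,  1.50767932e+00, -2.39052626e-05,
        1.32839465e+00, -7.34914447e-02]), 'joint_velocities': array([-3.66968318e-04, -9.97108501e-08,  1.16513005e-03, -6.49298880e-05,
       -4.77634296e-04,  2.53312080e-04]), 'tau': array([ 5.84201666e-05, -4.57548273e+01, -2.51915359e+01, -1.04491160e-04,
        1.32446783e-02,  2.76961472e-06]), 'tcp_pos': array([0.25583147, 0.51411307, 0.20567032]), 'ee_rot': array([-3.13952731e+00, -1.28801526e-04,  2.67981270e+00]), 'contact_force': array([-0.31602708,  0.01331755,  0.1069607 ]), 'torque': array([ 0.03598071, -0.01462317, -0.00646552]), 'finger_force': 0.0, 'opening': 0.0855592954159088}
scene [[460.11626035   0.         249.95465883]
 [  0.         460.11626035 195.32500337]
 [  0.           0.           1.        ]] [[ 0.60775965 -0.56906889  0.55388519  1.19022676]
 [ 0.79408075  0.44252506 -0.41666214 -0.52890679]
 [-0.00799862  0.69306     0.72083553  0.99756026]
 [ 0.          0.          0.          1.        ]]
top [[488.88494107   0.         252.44870729]
 [  0.         488.88494107 192.45869885]
 [  0.           0.           1.        ]] [[ 0.02022291  0.99170936 -0.12689987  0.36939157]
 [-0.99978619  0.01951145 -0.00684715 -0.05316716]
 [-0.00431438  0.1270112   0.9918919   1.73516889]
 [ 0.          0.          0.          1.        ]]
wrist [[321.55485201   0.         250.34565959]
 [  0.         321.55485201 190.79380175]
 [  0.           0.           1.        ]] [[ 0.44468069 -0.86203874 -0.24320423  0.19411967]
 [ 0.89568701  0.42737761  0.1228542   0.54521313]
 [-0.00196504 -0.27246576  0.96216347  0.37338719]
 [ 0.          0.          0.          1.        ]]
```

View pics/scene0.png

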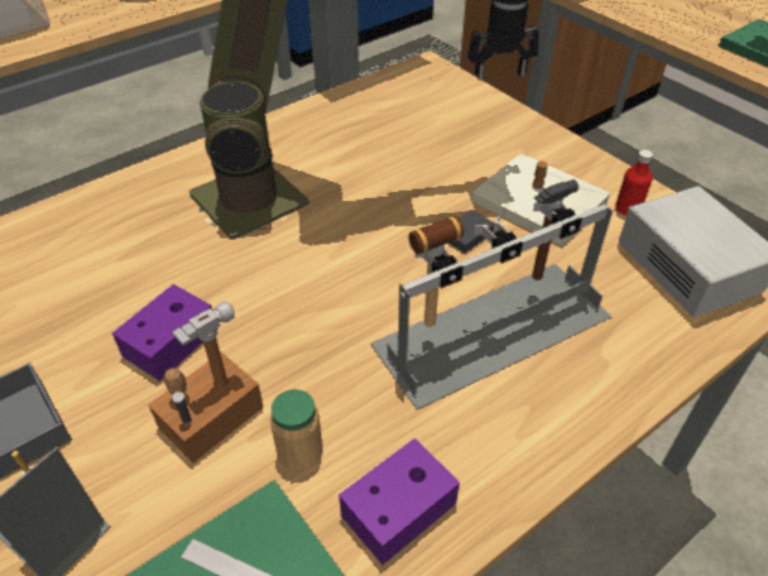

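View pics/top0.png

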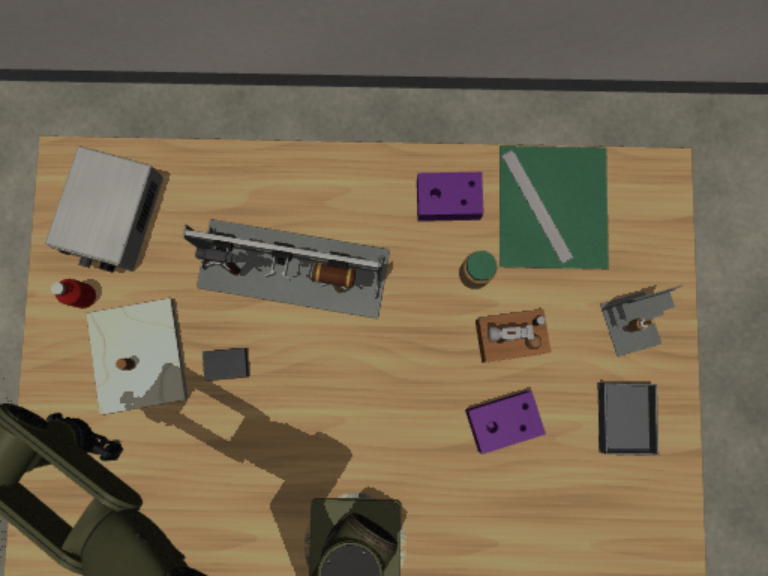

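Scene: the hammer (205,322 in the 1.5x scene view; 512,333 in top) stands in the brown wooden block. The purple blocks (165,330; 400,495 scene) are look-alikes. The rail is at (505,250), with the mallet at (435,235), the peen at (557,192), and the empty clip near (510,250). The other wooden-handled items, at (125,364) and (640,323) in top, are not hammers.

```bash
python3 - <<'E'
from h import *
for n in("top","scene"):
    c=dict(np.load(n+"0.npz"));P=pts(c);im=c["image"].astype(int)
    v,u=np.indices(c["depth"].shape)
    if n=="top": B=(u>312)&(u<372)&(v>200)&(v<245); R=(u>118)&(u<265)&(v>140)&(v<215)
    else: B=(u>95)&(u<180)&(v>190)&(v<310);R=(u>240)&(u<412)&(v>95)&(v<275)
    sat=im.max(-1)-im.min(-1)
    def st(m,l):
        if m.sum()<5: print(n,l,m.sum());return
        q=P[m];r=cv2.minAreaRect(q[:,:2].astype(np.float32));print(n,l,m.sum(),q.mean(0).round(4),np.percentile(q,[2,98],axis=0).round(3).tolist(),np.round(r[0],4),np.round(r[1],4),round(r[2],1))
    z=P[...,2]
    st(B&(z>.205)&(z<.24),"hamhead")
    st(B&(z>.06)&(z<.076),"blocktop")
    st(B&(z>.1)&(z<.17),"tools")
    m=R&(z>.222)&(z<.236)&(sat<40)
    st(m,"railtop")
    q=P[m][:,:2].astype(np.float32)
    if len(q): 
        l=cv2.fitLine(q,cv2.DIST_HUBER,0,.003,.01).ravel();print("line",l,np.degrees(np.arctan2(l[1],l[0])), q[np.argmin(q[:,1])],q[np.argmax(q[:,1])])
    st(R&(z>.24),"heads"); st(R&(z>.24)&(sat>50),"mallet"); st(R&(z>.24)&(sat<=50),"peen")
    st(R&(z>.002)&(z<.012)&(sat<40),"base")
    if n=="top": st((abs(u-320)<14)&(abs(v-178)<14)&(z>.12),"jar"); st((abs(u-150)<22)&(abs(v-242)<16)&(z>.02),"sand")
E
python3 - <<'E'
import cv2
s=cv2.imread('pics/scene0.png');t=cv2.imread('pics/top0.png')
a=cv2.resize(s[260:480,90:350],(780,660))[:580];b=cv2.resize(s[170:410,370:630],(650,600))
cv2.imwrite('pics/crop1.png',cv2.resize(s[150:460,90:630],(800,459)))
E
```

```text
top hamhead 268 [ 0.4765 -0.3156  0.2231] [[0.463, -0.362, 0.21], [0.49, -0.271, 0.232]] [ 0.4766 -0.3168] [0.0287 0.0962] 3.5
top blocktop 875 [ 0.4817 -0.3486  0.0676] [[0.429, -0.426, 0.061], [0.536, -0.277, 0.075]] [ 0.4832 -0.3516] [0.1001 0.1514] 9.4
top tools 103 [ 0.4799 -0.3848  0.1269] [[0.452, -0.404, 0.101], [0.52, -0.314, 0.139]] [ 0.4727 -0.3701] [0.0569 0.1073] 30.9
top railtop 771 [0.639  0.1681 0.2298] [[0.588, -0.037, 0.223], [0.676, 0.363, 0.236]] [0.62  0.167] [0.419  0.0799] 81.7
line [0.15460922 0.9879757  0.64375097 0.1697279 ] 81.105865 [ 0.6113345 -0.0434811] [0.67657346 0.37046593]
top heads 635 [0.5807 0.1276 0.3792] [[0.369, -0.053, 0.242], [0.634, 0.326, 1.735]] [0.5634 0.0993] [0.4661 0.1621] 57.4
top mallet 80 [0.5317 0.0271 0.6292] [[0.369, -0.053, 0.276], [0.601, 0.085, 1.735]] [ 0.4998 -0.0067] [0.268  0.0698] 34.2
top peen 555 [0.5877 0.1421 0.3432] [[0.369, -0.053, 0.241], [0.635, 0.326, 1.735]] [0.5634 0.0993] [0.4661 0.1621] 57.4
top base 2998 [0.6256 0.158  0.0067] [[0.537, -0.049, 0.002], [0.735, 0.37, 0.012]] [0.6378 0.1708] [0.4701 0.1707] 81
[... 679 characters left out ...]
92] [[0.587, -0.037, 0.222], [0.679, 0.356, 0.235]] [0.6232 0.1645] [0.4178 0.0801] 81.5
line [0.14281869 0.9897489  0.6493123  0.19541834] 81.78901 [ 0.6274527  -0.04732031] [0.6631239  0.36976346]
scene heads 1041 [0.6677 0.0533 0.3491] [[0.571, -0.529, 0.244], [1.19, 0.319, 0.998]] [ 0.8144 -0.1623] [0.2345 1.0235] 32.8
scene mallet 439 [ 0.6813 -0.0419  0.3889] [[0.568, -0.529, 0.261], [1.19, 0.084, 0.998]] [ 0.8619 -0.2438] [0.0818 0.8659] 43.6
scene peen 602 [0.6577 0.1227 0.3201] [[0.575, -0.529, 0.242], [1.19, 0.323, 0.998]] [ 0.8158 -0.1614] [0.2311 1.0235] 32.8
scene base 5499 [0.6391 0.1607 0.0055] [[0.443, -0.051, 0.002], [0.736, 0.409, 0.01]] [0.5899 0.2734] [0.3701 0.7012] 24.3
```

View pics/crop1.png

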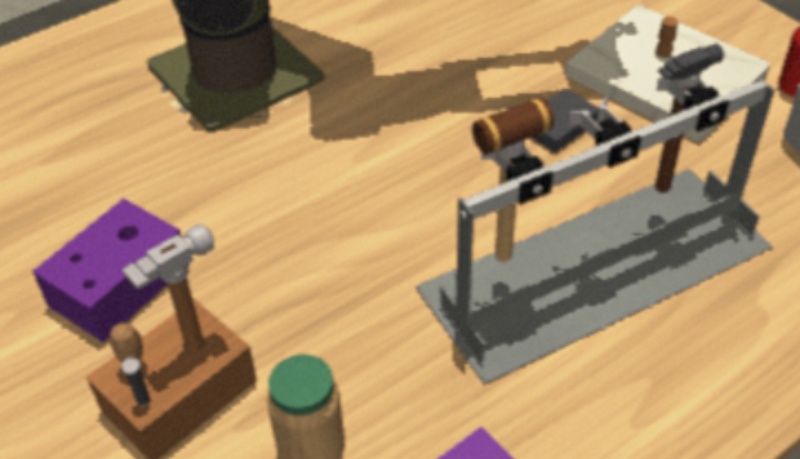

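Crop check: the silver hammer at (170,255) stands in the brown block with its round face towards the rail. The purple block behind it at (115,265) is not meant. The clip clamp plates show on the rail back at (537,185), (625,150) and (712,113). Next I rotate, rise and travel to above the hammer.

Emit:
play_rows --increments '[[[0,0,6],[0,0,-0.02],0.085],[[0,0,6],[0,0,-0.02],0.085],[[0,0,6],[0,0,-0.02],0.085],[[0,0,6],[0,0,-0.02],0.085],[[0,0,6],[0,0,-0.02],0.085]]'

```text
time_s: 0.57
tcp_pos: [0.256, 0.5144, 0.3071]
ee_rot: [-3.141, 0.0, 2.151]
contact_force: [-0.2, -0.4, 0.2]
opening: 0.0846
finger_force: 0.0
```

Emit:
play_rows --increments '[[[0,0,6],[0,0,-0.02],0.085],[[0,0,6],[0,0,-0.02],0.085],[[0,0,6],[0,0,-0.02],0.085],[[0,0,6],[0,0,-0.02],0.085],[[0,0,6],[0,0,0],0.085]]'

```text
time_s: 0.98
tcp_pos: [0.2571, 0.5162, 0.391]
ee_rot: [3.138, -0.006, 1.627]
contact_force: [0.2, 0.4, -0.1]
opening: 0.085
finger_force: 0.0
```

Emit:
play_rows --increments '[[[0,0,0],[-0.02,0.034,0],0.085],[[0,0,0],[-0.02,0.034,0],0.085],[[0,0,0],[-0.02,0.034,0],0.085],[[0,0,0],[-0.02,0.034,0],0.085],[[0,0,0],[-0.02,0.034,0],0.085]]'

```text
time_s: 1.4
tcp_pos: [0.4332, 0.4244, 0.3863]
ee_rot: [-3.141, 0.0, 1.633]
contact_force: [-0.2, 0.9, 0.2]
opening: 0.0847
finger_force: 0.0
```

Emit:
play_rows --increments '[[[0,0,0],[-0.037,0,0],0.085],[[0,0,0],[-0.037,0,0],0.085],[[0,0,0],[-0.037,0,0],0.085],[[0,0,0],[-0.037,0,0],0.085],[[0,0,0],[-0.037,0,0],0.085]]'

```text
time_s: 1.82
tcp_pos: [0.4432, 0.239, 0.3861]
ee_rot: [-3.141, 0.0, 1.633]
contact_force: [0.2, -0.1, -0.6]
opening: 0.0847
finger_force: 0.0
```

Run:
```python
from h import *
c=cam("wrist");np.savez("w1.npz",**c);save(c,"w1.png",1.5);print(c["T"].round(3))
```

```text
[[ 0.998 -0.061 -0.016  0.439]
 [ 0.063  0.96   0.273  0.308]
 [-0.001 -0.273  0.962  0.554]
 [ 0.     0.     0.     1.   ]]
```

Emit:
play_rows --increments '[[[0,0,0],[-0.037,0,0],0.085],[[0,0,0],[-0.037,0,0],0.085],[[0,0,0],[-0.037,0,0],0.085],[[0,0,0],[-0.037,0,0],0.085],[[0,0,0],[-0.037,0,0],0.085]]'

```text
time_s: 2.28
tcp_pos: [0.4545, 0.0548, 0.3865]
ee_rot: [-3.141, -0.0, 1.633]
contact_force: [-0.0, -0.3, 0.0]
opening: 0.0849
finger_force: 0.0
```

Emit:
play_rows --increments '[[[0,0,0],[-0.037,0,0],0.085],[[0,0,0],[-0.037,0,0],0.085],[[0,0,0],[-0.037,0,0],0.085],[[0,0,0],[-0.037,0,0],0.085],[[0,0,0],[-0.037,0,0],0.085]]'

```text
time_s: 2.7
tcp_pos: [0.466, -0.1301, 0.3865]
ee_rot: [-3.141, -0.0, 1.633]
contact_force: [-0.1, 0.2, 0.4]
opening: 0.0852
finger_force: 0.0
```

Emit:
play_rows --increments '[[[0,0,0],[-0.037,0,0],0.085],[[0,0,0],[-0.037,0,0],0.085],[[0,0,0],[-0.037,0,0],0.085],[[0,0,0],[-0.037,0,0],0.085],[[0,0,0],[-0.037,0,0],0.085]]'

```text
time_s: 3.12
tcp_pos: [0.4775, -0.3147, 0.3863]
ee_rot: [-3.141, -0.001, 1.632]
contact_force: [0.9, 0.2, 0.7]
opening: 0.085
finger_force: 0.0
```

View pics/w1.png

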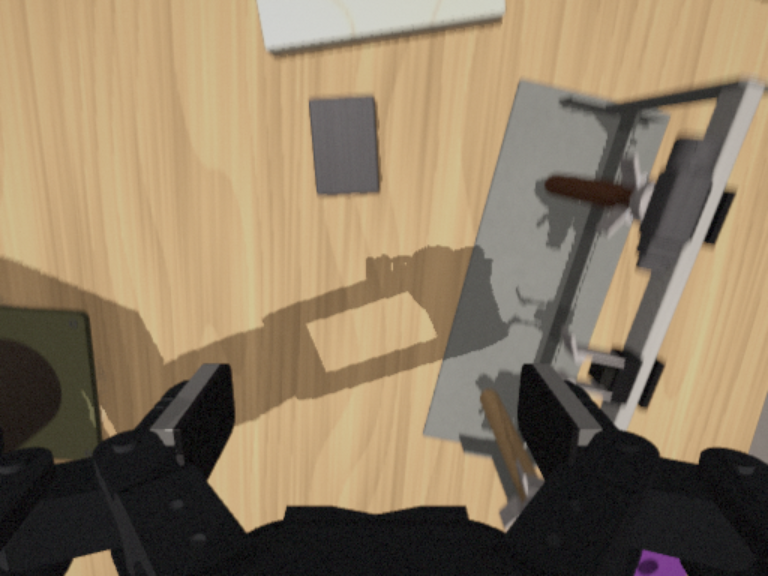

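The wrist view shows the rail from (750,85) to (615,425), the empty clip's light lips at about (600,355) and (590,385), the peen hammer at (675,205) and the sanding block at (345,145). Now the look down on the hammer.

Run:
```python
from h import *
c=cam("wrist");np.savez("w2.npz",**c);save(c,"w2.png",1.5)
P=pts(c);im=c["image"].astype(int);z=P[...,2];sat=im.max(-1)-im.min(-1)
near=(abs(P[...,0]-.477)<.04)&(abs(P[...,1]+.316)<.06)
m=near&(z>.2)&(z<.24)
q=P[m];r=cv2.minAreaRect(q[:,:2].astype(np.float32));print(m.sum(),q.mean(0),r,np.percentile(z[m],[5,50,95]))
ys,xs=np.nonzero(m);print("px",xs.min()*1.5,xs.max()*1.5,ys.min()*1.5,ys.max()*1.5)
mm=m&(z>np.percentile(z[m],95)-.006)&(abs(P[...,1]-r[0][1])<.018)
q=P[mm];cn=q.mean(0);_,s,V=np.linalg.svd(q-cn);print("top centre",cn,"normal",V[2],mm.sum())
d=q[:,:2];print("top rect",cv2.minAreaRect(d.astype(np.float32)))
# handle
h=near&(z>.09)&(z<.185)&(sat>25);print("handle",h.sum())
for a,b in((.09,.13),(.13,.18)):
    k=h&(z>a)&(z<b)&(abs(P[...,1]+.3156)<.02);print(k.sum(),P[k].mean(0) if k.any() else'')
b=(abs(z-.068)<.006)&(abs(P[...,0]-.48)<.09)&(abs(P[...,1]+.35)<.12)&(sat>30)
print("block",cv2.minAreaRect(P[b][:,:2].astype(np.float32)))
```

```text
2096 [ 0.47676762 -0.31452903  0.22392109] ((0.4767245948314667, -0.3180858790874481), (0.03121180459856987, 0.09300055354833603), 2.7377383708953857) [0.21736559 0.22538775 0.22923817]
px 352.5 397.5 189.0 316.5
top centre [ 0.47710046 -0.31760689  0.22616917] normal [0.00748029 0.01285807 0.99988935] 762
top rect ((0.4773928225040436, -0.31813284754753113), (0.023132573813199997, 0.03688085824251175), 3.06270694732666)
handle 52
0 
0 
block ((0.4827195703983307, -0.3537333607673645), (0.1000763475894928, 0.15049564838409424), 9.362985610961914)
```

View pics/w2.png

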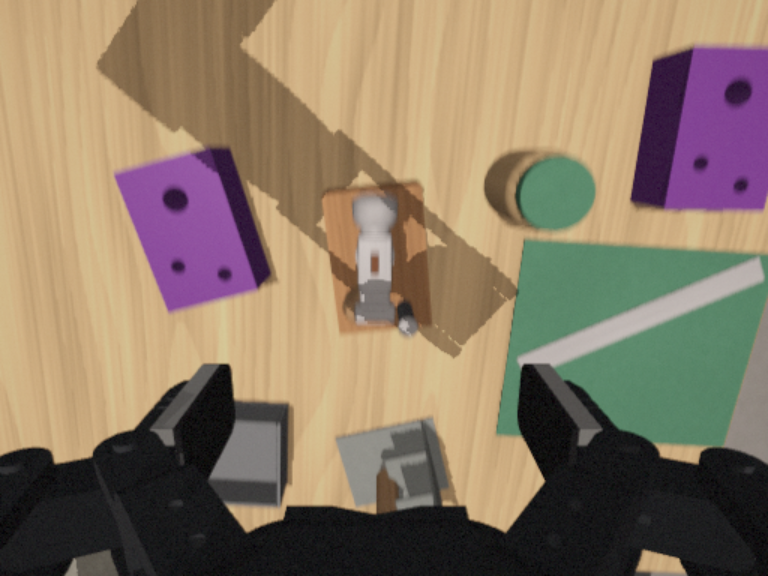

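The hammer head is centred at about (375,260) in the picture, round face up, nearly upright. World position is (0.477,-0.318,0.214), yaw 3°. I grip with the tips just above the collar.

Emit:
play_rows --increments '[[[0,0,0.5],[-0.0035,0,0.03],0.085],[[0,0,0],[0,0,0.035],0.085],[[0,0,0],[0,0,0.035],0.085],[[0,0,0],[0,0,0.035],0.085],[[0,0,0],[0,0,0.02],0.06]]'

```text
time_s: 3.58
tcp_pos: [0.476, -0.3148, 0.2272]
ee_rot: [-3.137, -0.004, 1.624]
contact_force: [-0.2, 0.3, -0.6]
opening: 0.075
finger_force: 0.0
```

Emit:
play_rows --increments '[[[0,0,0],[0,0,0.014],0.05],[[0,0,0],[0,0,0],0.05],[[0,0,0],[0,0,0],0.04],[[0,0,0],[0,0,0],0.03],[[0,0,0],[0,0,0],0.02]]' --newtons 25

```text
time_s: 4.0
tcp_pos: [0.479, -0.3172, 0.2193]
ee_rot: [3.139, 0.002, 1.624]
contact_force: [-0.4, -0.3, 0.2]
opening: 0.0206
finger_force: 0.0
```

Emit:
play_rows --increments '[[[0,0,0],[0,0,0],0.01],[[0,0,0],[0,0,0],0.01],[[0,0,0],[0,0,0],0.01],[[0,0,0],[0,0,0],0.01],[[0,0,0],[0,0,0],0.01]]' --newtons 60

```text
time_s: 4.42
tcp_pos: [0.478, -0.3167, 0.2179]
ee_rot: [3.141, 0.0, 1.624]
contact_force: [-1.0, 0.4, 0.0]
opening: 0.0101
finger_force: 0.0
```

Run:
```python
from h import *
a=cam("wrist");b=cam("scene");np.savez("w3.npz",**a)
A=cv2.resize(a["image"],(400,300));B=cv2.resize(b["image"][170:290,60:220],(400,300))
cv2.imwrite("pics/g3.png",cv2.cvtColor(np.hstack([A,B]),cv2.COLOR_RGB2BGR));print(manip.state())
```

```text
{'time_s': 4.5167, 'joint_positions': array([-6.58773319e-01,  2.96280672e-01,  1.49316735e+00, -9.02709725e-06,
        1.35206684e+00, -7.11784491e-01]), 'joint_velocities': array([ 0.00246265,  0.00127373, -0.00021161, -0.00218932, -0.00218585,
       -0.00093058]), 'tau': array([ 6.39005215e-03, -4.54658747e+01, -2.55882812e+01,  1.14006311e-04,
       -1.78635642e-04,  1.20259424e-04]), 'tcp_pos': array([ 0.47796214, -0.31664713,  0.21766511]), 'ee_rot': array([3.14153951e+00, 5.74824981e-05, 1.62380946e+00]), 'contact_force': array([-0.23057436, -0.36403222, -0.24984817]), 'torque': array([-0.01486058,  0.03630878, -0.03763787]), 'finger_force': 0.0, 'opening': 0.009941562245118347}
```

View pics/g3.png

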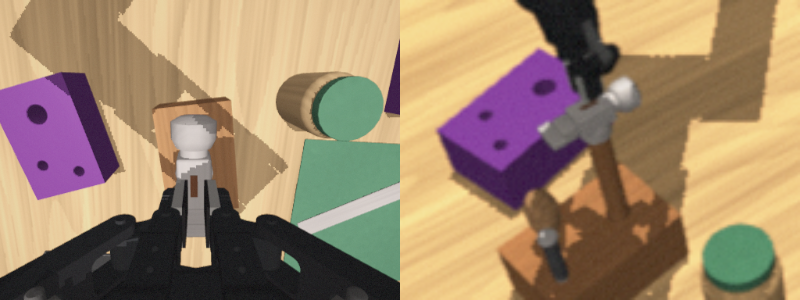

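Run:
```python
from h import *
c=dict(np.load("w3.npz"));P=pts(c);im=c["image"].astype(int);z=P[...,2]
for v in range(200,300,8):
    print(v,[(u,round(float(P[v,u,1]),3),round(float(z[v,u]),3),int(im[v,u].mean())) for u in (222,232,240,249,258,266,275)])
```

```text
200 [(222, -0.349, 0.068, 91), (232, -0.3, 0.22, 155), (240, -0.299, 0.223, 207), (249, -0.298, 0.224, 212), (258, -0.299, 0.222, 193), (266, -0.299, 0.219, 119), (275, -0.346, 0.067, 92)]
208 [(222, -0.358, 0.067, 143), (232, -0.303, 0.226, 213), (240, -0.303, 0.226, 215), (249, -0.302, 0.227, 214), (258, -0.302, 0.227, 209), (266, -0.302, 0.226, 142), (275, -0.355, 0.068, 89)]
216 [(222, -0.367, 0.068, 99), (232, -0.307, 0.226, 213), (240, -0.307, 0.226, 215), (249, -0.307, 0.225, 142), (258, -0.306, 0.226, 144), (266, -0.306, 0.226, 142), (275, -0.364, 0.067, 88)]
224 [(222, -0.376, 0.068, 97), (232, -0.312, 0.226, 143), (240, -0.311, 0.226, 143), (249, -0.311, 0.227, 102), (258, -0.311, 0.227, 142), (266, -0.31, 0.227, 142), (275, -0.373, 0.068, 91)]
232 [(222, -0.385, 0.067, 150), (232, -0.306, 0.249, 97), (240, -0.308, 0.244, 100), (249, -0.316, 0.226, 68), (258, -0.315, 0.226, 141), (266, -0.305, 0.249, 101), (275, -0.305, 0.25, 96)]
240 [(222, -0.31, 0.25, 48), (232, -0.306, 0.258, 100), (240, -0.312, 0.245, 78), (249, -0.32, 0.227, 66), (258, -0.248, 0.385, 142), (266, -0.30
[... 654 characters left out ...]
8, 128), (240, -0.327, 0.248, 75), (249, -0.342, 0.223, 137), (258, -0.341, 0.222, 135), (266, -0.308, 0.28, 36), (275, -0.305, 0.285, 29)]
280 [(222, -0.305, 0.291, 30), (232, -0.31, 0.284, 27), (240, -0.347, 0.223, 114), (249, -0.347, 0.223, 134), (258, -0.346, 0.223, 138), (266, -0.312, 0.28, 41), (275, -0.304, 0.292, 27)]
288 [(222, -0.305, 0.296, 33), (232, -0.313, 0.285, 24), (240, -0.354, 0.22, 134), (249, -0.354, 0.219, 134), (258, -0.355, 0.218, 134), (266, -0.248, 0.385, 40), (275, -0.304, 0.297, 30)]
296 [(222, -0.305, 0.301, 26), (232, -0.315, 0.285, 26), (240, -0.36, 0.219, 137), (249, -0.36, 0.219, 136), (258, -0.36, 0.218, 136), (266, -0.318, 0.28, 35), (275, -0.304, 0.3, 32)]
```

The fingers are still above the head: the tips at about (185,180) and (205,180) in the left half are at z≈0.244, the head top at 0.226. They are centred, so the real tips sit about 40 mm higher than the reported TCP implies. I open, go down with checks, and re-measure.

Emit:
play_rows --increments '[[[0,0,0],[0,0,0],0.06],[[0,0,0],[0,0,0],0.06],[[0,0,0],[0,0,0],0.06],[[0,0,0],[0,0,0],0.06],[[0,0,0],[0,0,0],0.06]]'

```text
time_s: 4.93
tcp_pos: [0.478, -0.3166, 0.2176]
ee_rot: [-3.142, -0.0, 1.624]
contact_force: [0.3, 0.1, 0.4]
opening: 0.06
finger_force: 0.0
```

Emit:
play_rows --increments '[[[0,0,0],[-0.001,-0.0005,0.01],0.06],[[0,0,0],[0,0,0.01],0.06],[[0,0,0],[0,0,0.01],0.06],[[0,0,0],[0,0,0.005],0.05],[[0,0,0],[0,0,0],0.04]]'

```text
time_s: 5.35
tcp_pos: [0.4762, -0.3167, 0.1802]
ee_rot: [-3.138, -0.003, 1.624]
contact_force: [-0.4, 0.0, -0.3]
opening: 0.0404
finger_force: 0.0
```

Run:
```python
from h import *
a=cam("wrist");b=cam("scene");np.savez("w4.npz",**a)
P=pts(a);z=P[...,2]
for v in range(200,300,8): print(v,[(u,*P[v,u].round(3).tolist()) for u in range(210,300,6) if z[v,u]<.3 and z[v,u]>.18])
A=cv2.resize(a["image"],(400,300));B=cv2.resize(b["image"][170:290,60:220],(400,300))
cv2.imwrite("pics/g4.png",cv2.cvtColor(np.hstack([A,B]),cv2.COLOR_RGB2BGR));s=manip.state();print(s["tcp_pos"],s["contact_force"],s["opening"])
```

```text
200 [(216, 0.461, -0.288, 0.222), (222, 0.463, -0.287, 0.225), (228, 0.466, -0.286, 0.227), (234, 0.468, -0.286, 0.228), (240, 0.471, -0.285, 0.229), (246, 0.473, -0.285, 0.23), (252, 0.475, -0.285, 0.23), (258, 0.478, -0.285, 0.229), (264, 0.48, -0.285, 0.23), (270, 0.482, -0.285, 0.227), (276, 0.485, -0.285, 0.228), (282, 0.488, -0.286, 0.223)]
208 [(222, 0.463, -0.291, 0.223), (228, 0.466, -0.29, 0.227), (234, 0.468, -0.289, 0.228), (240, 0.471, -0.289, 0.229), (246, 0.473, -0.288, 0.23), (252, 0.476, -0.288, 0.23), (258, 0.478, -0.288, 0.229), (264, 0.48, -0.288, 0.229), (270, 0.483, -0.289, 0.226), (276, 0.485, -0.289, 0.226)]
216 [(228, 0.466, -0.294, 0.223), (234, 0.469, -0.293, 0.226), (240, 0.471, -0.293, 0.227), (246, 0.473, -0.292, 0.229), (252, 0.476, -0.292, 0.228), (258, 0.478, -0.292, 0.228), (264, 0.481, -0.292, 0.226), (270, 0.483, -0.293, 0.225)]
224 [(228, 0.466, -0.301, 0.216), (234, 0.468, -0.299, 0.221), (240, 0.471, -0.298, 0.223), (246, 0.474, -0.297, 0.224), (252, 0.476, -0.297, 0.224), (258, 0.479, -0.297, 0.223), (264, 0.481, -0.297, 0.222), (270, 0.484, -0
[... 1961 characters left out ...]
64, 0.482, -0.321, 0.227), (270, 0.485, -0.321, 0.226), (276, 0.488, -0.321, 0.226)]
288 [(228, 0.467, -0.325, 0.227), (234, 0.47, -0.326, 0.226), (240, 0.472, -0.325, 0.227), (246, 0.475, -0.325, 0.228), (252, 0.478, -0.325, 0.226), (258, 0.48, -0.325, 0.227), (264, 0.483, -0.325, 0.226), (270, 0.485, -0.325, 0.226), (276, 0.488, -0.324, 0.227)]
296 [(228, 0.467, -0.33, 0.226), (234, 0.47, -0.33, 0.226), (240, 0.473, -0.33, 0.225), (246, 0.475, -0.33, 0.226), (252, 0.478, -0.33, 0.225), (258, 0.48, -0.329, 0.226), (264, 0.483, -0.329, 0.227), (270, 0.486, -0.329, 0.226), (276, 0.488, -0.329, 0.226)]
[ 0.47728926 -0.3174599   0.18191786] [0.08985041 0.38130227 0.37475095] 0.03983683572281537
```

View pics/g4.png

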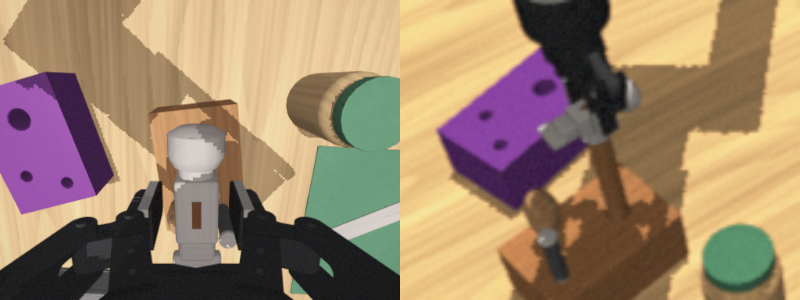

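The fingers now straddle the cheeks, tips at about (150,190) and (240,185) in the left half, z≈0.209. Closing.

Emit:
play_rows --increments '[[[0,0,0],[0,0,0],0.02],[[0,0,0],[0,0,0],0.01],[[0,0,0],[0,0,0],0.01],[[0,0,0],[0,0,0],0.01],[[0,0,0],[0,0,0],0.01]]' --newtons 50

```text
time_s: 5.87
tcp_pos: [0.4779, -0.3179, 0.1832]
ee_rot: [3.141, 0.001, 1.624]
contact_force: [-0.6, 0.2, 1.4]
opening: 0.0231
finger_force: 51.7
```

Emit:
play_rows --increments '[[[0,0,0],[0,0,-0.003],0.01],[[0,0,0],[0,0,-0.006],0.01],[[0,0,0],[0,0,-0.008],0.01],[[0,0,0],[0,0,-0.008],0.01],[[0,0,0],[0,0,0],0.01]]' --newtons 70

```text
time_s: 6.28
tcp_pos: [0.4785, -0.3184, 0.2098]
ee_rot: [3.139, 0.002, 1.624]
contact_force: [0.9, 0.6, -2.8]
opening: 0.0221
finger_force: 69.7
```

Emit:
play_rows --increments '[[[0,0,0],[0,0,-0.01],0.01],[[0,0,0],[0,0,-0.01],0.01],[[0,0,0],[0,0,-0.012],0.01],[[0,0,0],[0,0,-0.012],0.01],[[0,0,0],[0,0,-0.008],0.01]]'

```text
time_s: 6.7
tcp_pos: [0.4781, -0.3181, 0.2617]
ee_rot: [3.14, 0.001, 1.624]
contact_force: [-0.3, -0.4, -1.7]
opening: 0.0223
finger_force: 69.7
```

```bash
cat > rack.py <<'E'
from h import *
def rack(f,c=None):
    c=c or dict(np.load(f));P=pts(c);z=P[...,2];ok=(c["depth"]>0);im=c["image"].astype(int);sat=im.max(-1)-im.min(-1)
    # rail frame guess
    th=np.radians(-8.5);X=np.array([np.cos(th),np.sin(th)]);Y=np.array([-X[1],X[0]])
    p=P[...,:2]-np.array([.6,.165]);xr=p@X;yr=p@Y
    near=ok&(abs(yr)<.25)&(xr>-.1)&(xr<.1)
    m=near&(z>.225)&(z<.234)&(xr>.03)&(xr<.065)&(sat<40)&(im.mean(-1)>110)
    q=np.c_[xr[m],yr[m]];print(f,"rail",m.sum(),np.percentile(q,[1,50,99],axis=0).round(4).tolist(),"slope",np.polyfit(q[:,1],q[:,0],1).round(4))
    for n,a in(("mallet",(z>.25)&(z<.3)&(yr<-.06)),("peen",(z>.25)&(z<.3)&(yr>.06))):
        k=near&a
        if k.sum()>20: r=cv2.minAreaRect(np.c_[xr[k],yr[k]].astype(np.float32));print(n,k.sum(),np.round(r[0],4),np.round(r[1],4),r[2])
    k=near&(z>.21)&(z<.243)&(xr>-.03)&(xr<.03)&(abs(yr)<.065)
    print("clip",k.sum());
    if k.sum()>8:
        for x0 in np.arange(-.03,.03,.006):
            kk=k&(xr>=x0)&(xr<x0+.006)
            if kk.any(): print(round(x0,3),np.sort(yr[kk]).round(3)[::max(1,kk.sum()//14)].tolist())
if __name__=="__main__":
    for f in("top0.npz","scene0.npz","w1.npz"): rack(f)
E
python3 rack.py
```

```text
top0.npz rail 341 [[0.0385, -0.1967], [0.0438, 0.0093], [0.0489, 0.2081]] slope [0.0014 0.0437]
mallet 354 [ 0.0008 -0.1173] [0.0838 0.0385] 89.50536346435547
peen 208 [0.0006 0.127 ] [0.0835 0.0241] 88.8202896118164
clip 121
-0.024 [-0.024, -0.023, 0.023, 0.024, 0.025]
-0.018 [-0.02, -0.016, -0.012, 0.012, 0.013, 0.015, 0.016, 0.017, 0.019, 0.019, 0.021]
-0.012 [-0.014, -0.014, -0.011, -0.011, -0.009, -0.009, -0.009, 0.009, 0.009, 0.01, 0.01, 0.01, 0.014, 0.014]
-0.006 [-0.014, -0.014, 0.013, 0.015]
-0.0 [-0.013, -0.013, -0.013, -0.012, 0.013, 0.014, 0.015, 0.016]
0.006 [-0.014, -0.014, -0.014, -0.012, -0.012, -0.003, 0.006, 0.009, 0.013, 0.014]
0.012 [-0.014, -0.006, -0.006, -0.005, -0.004, -0.003, -0.002, -0.001, 0.003, 0.006, 0.006, 0.009, 0.009, 0.013, 0.014, 0.014, 0.015, 0.016]
0.018 [-0.018, -0.015, -0.014, -0.013, -0.012, -0.012, -0.009, -0.007, -0.006, -0.006, -0.003, -0.002, -0.001, -0.0, 0.001, 0.003, 0.004, 0.005, 0.007, 0.009, 0.01, 0.012, 0.013, 0.013, 0.015, 0.017, 0.02]
0.024 [-0.019, -0.019, -0.018, -0.017, -0.015, -0.013, -0.011, -0.009, -0.008, -0.006, -0.004, -0.
[... 2142 characters left out ...]
.015, 0.016]
-0.006 [-0.013, -0.012, -0.009, 0.01, 0.013, 0.014, 0.014, 0.015, 0.015, 0.015, 0.015, 0.015, 0.015, 0.015, 0.015]
-0.0 [-0.015, -0.013, -0.013, -0.013, -0.013, -0.012, -0.012, -0.012, 0.014, 0.015, 0.015, 0.015, 0.015, 0.015]
0.006 [-0.015, -0.013, -0.013, -0.012, -0.007, -0.004, -0.002, -0.001, 0.001, 0.003, 0.006, 0.007, 0.014, 0.015, 0.015]
0.012 [-0.015, -0.013, -0.012, -0.008, -0.006, -0.004, -0.002, 0.0, 0.002, 0.004, 0.006, 0.008, 0.008, 0.015, 0.015]
0.018 [-0.019, -0.014, -0.013, -0.01, -0.006, -0.002, 0.002, 0.006, 0.008, 0.01, 0.015, 0.015, 0.017, 0.019, 0.02]
0.024 [-0.019, -0.016, -0.013, -0.009, -0.006, -0.003, 0.001, 0.004, 0.006, 0.01, 0.013, 0.015, 0.018, 0.02]
```

Hammer is gripped and lifted. The rack measurement puts the seated axis at world ≈ (0.600,0.1655), rack yaw −8.5°, the clip about 4 mm to −y of the middle. Carrying it over to in front of the clip.

Emit:
play_rows --increments '[[[0,0,0],[0.015,0.001,0],0.01],[[0,0,0],[0.025,0.002,0],0.01],[[0,0,0],[0.035,0.002,0],0.01],[[0,0,0],[0.035,0.002,0],0.01],[[0,0,0],[0.035,0.002,0],0.01]]'

```text
time_s: 7.12
tcp_pos: [0.4781, -0.1703, 0.2594]
ee_rot: [-3.141, -0.001, 1.623]
contact_force: [1.6, 2.4, -2.8]
opening: 0.0222
finger_force: 69.8
```

Emit:
play_rows --increments '[[[0,0,0],[0.035,0.002,0],0.01],[[0,0,0],[0.035,0.002,0],0.01],[[0,0,0],[0.035,0.002,0],0.01],[[0,0,0],[0.035,0.002,0],0.01],[[0,0,0],[0.035,0.002,0],0.01]]'

```text
time_s: 7.53
tcp_pos: [0.4784, 0.0052, 0.2597]
ee_rot: [-3.141, -0.0, 1.624]
contact_force: [0.7, -0.0, -2.6]
opening: 0.0226
finger_force: 69.8
```

Emit:
play_rows --increments '[[[0,0,0],[0.035,0.002,0],0.01],[[0,0,0],[0.035,0.002,0],0.01],[[0,0,0],[0.033,0.002,0],0.01],[[0,0,0],[0.025,0.001,0],0.01],[[0,0,0],[0.012,0.001,0],0.01]]'

```text
time_s: 7.95
tcp_pos: [0.4788, 0.1468, 0.2596]
ee_rot: [-3.141, -0.002, 1.627]
contact_force: [1.3, -0.2, -3.3]
opening: 0.0224
finger_force: 69.7
```

Emit:
play_rows --increments '[[[0,0,2.3],[0,0,0],0.01],[[0,0,2.3],[0,0,0],0.01],[[0,0,2.3],[0,0,0],0.01],[[0,0,2.3],[0,0,0],0.01],[[0,0,2.3],[0,0,0],0.01]]'

```text
time_s: 8.37
tcp_pos: [0.4794, 0.1429, 0.2595]
ee_rot: [-3.141, 0.001, 1.421]
contact_force: [-0.3, -0.6, -2.8]
opening: 0.0224
finger_force: 69.8
```

```bash
cat > look.py <<'E'
from rack import *
c=cam("wrist");np.savez("w5.npz",**c);rack("w5",c)
s=manip.state();print(s["tcp_pos"],s["ee_rot"],s["contact_force"])
t=s["tcp_pos"];P=pts(c)
yaw=s["ee_rot"][2];tx=np.array([np.cos(yaw),np.sin(yaw)]);ty=np.array([tx[1],-tx[0]])
d=P[...,:2]-t[:2];a=d@tx;b=d@ty;z=P[...,2]
m=(abs(a)<.07)&(abs(b)<.0145)&(z>t[2]+.035)&(z<t[2]+.052)
k=m&(abs(a)<.025)&(z>np.percentile(z[m],90)-.004)
for n,q in(("head",m),("top",k)):
    r=cv2.minAreaRect(np.c_[a[q],b[q]].astype(np.float32));print(n,q.sum(),np.round(r[0],4),np.round(r[1],4),r[2],"z med",np.median(z[q]), np.percentile(b[q],[1,99]),np.percentile(a[q],[1,99]))
Q=np.c_[a[k],b[k],z[k]];Q-=Q.mean(0);print("normal tool",np.linalg.svd(Q)[2][2])
E
python3 look.py
```

```text
w5 rail 2383 [[0.0373, -0.0966], [0.0428, -0.0471], [0.049, 0.0286]] slope [-0.0085  0.0424]
mallet 3174 [-0.0006 -0.082 ] [0.0219 0.036 ] 73.2049560546875
clip 4545
-0.024 [-0.026, -0.025, -0.024, -0.024, -0.023, -0.022, -0.022, 0.021, 0.022, 0.023, 0.023, 0.024, 0.025, 0.025, 0.026]
-0.018 [-0.026, -0.02, -0.019, -0.017, -0.016, -0.014, -0.013, -0.011, 0.011, 0.013, 0.015, 0.016, 0.018, 0.02, 0.023]
-0.012 [-0.016, -0.014, -0.012, -0.01, -0.01, -0.009, -0.008, -0.008, 0.008, 0.009, 0.009, 0.01, 0.012, 0.013, 0.015]
-0.006 [-0.015, -0.015, -0.014, -0.013, -0.013, -0.013, -0.012, -0.009, 0.01, 0.013, 0.013, 0.013, 0.014, 0.015, 0.015]
-0.0 [-0.015, -0.015, -0.014, -0.013, -0.013, -0.013, -0.013, -0.013, -0.013, 0.013, 0.013, 0.014, 0.014, 0.015, 0.015]
0.006 [-0.015, -0.013, -0.013, -0.008, -0.006, -0.004, -0.003, -0.001, 0.0, 0.002, 0.004, 0.005, 0.007, 0.013, 0.015]
0.012 [-0.015, -0.013, -0.013, -0.007, -0.006, -0.004, -0.003, -0.001, 0.001, 0.003, 0.004, 0.006, 0.007, 0.013, 0.015]
0.018 [-0.02, -0.017, -0.013, -0.012, -0.008, -0.004, 0.0, 0.004, 0.008, 0.009, 0.011, 0.015, 0.016, 0.018, 0.02]
0.024 [-0.02, -0.016, -0.013, -0.01, -0.007, -0.004, -0.002, 0.001, 0.004, 0.007, 0.009, 0.012, 0.015, 0.018, 0.02]
[0.47944199 0.14282203 0.25946087] [-3.14086263e+00  6.70162062e-04  1.41933900e+00] [ 0.46264329 -0.92677752 -3.07293783]
head 10061 [0.0004 0.    ] [0.0289 0.0913] 89.97136688232422 z med 0.3023147404231049 [-0.01365712  0.01358374] [-0.04229759  0.04538147]
top 4298 [0.0028 0.    ] [0.0443 0.0289] 0.11618144065141678 z med 0.3025733807737284 [-0.01288092  0.01295321] [-0.01856387  0.02427615]
normal tool [-1.24038096e-02  1.42779825e-05  9.99923070e-01]
```

Clip middle is at rack y≈0 in my frame, and the hammer is centred in the grip and upright. Next: align sideways, lower to insertion height, approach to x≈−30 mm.

Emit:
play_rows --increments '[[[0,0,0],[0.008,0.005,0.003],0.01],[[0,0,0],[0.008,0.005,0.003],0.01],[[0,0,0],[0.008,0.01,0.003],0.01],[[0,0,0],[0.008,0.01,0.003],0.01],[[0,0,0],[0.008,0.01,0.003],0.01]]'

```text
time_s: 8.83
tcp_pos: [0.5271, 0.1778, 0.244]
ee_rot: [3.141, -0.0, 1.424]
contact_force: [0.8, -0.2, -3.2]
opening: 0.0223
finger_force: 69.7
```

Emit:
play_rows --increments '[[[0,0,0],[0,0.015,0],0.01],[[0,0,0],[0,0.012,0],0.01],[[0,0,0],[0,0.01,0],0.01],[[0,0,0],[0,0.006,0],0.01],[[0,0,0],[0,0,0],0.01]]'

```text
time_s: 9.25
tcp_pos: [0.5699, 0.1702, 0.2442]
ee_rot: [3.141, 0.0, 1.422]
contact_force: [-0.5, -0.1, -2.6]
opening: 0.0224
finger_force: 69.7
```

```bash
cat look.py | sed 's/w5/w6/g' > look2.py
cat >> look2.py <<'E'
d=s["tcp_pos"][:2]-np.array([.6,.165]);X=np.array([.98902,-.14781]);print("tcp rack",d@X,d@[.14781,.98902])
save(c,"w6.png",1.5)
E
python3 look2.py
```

```text
w6 rail 5416 [[0.0377, -0.1064], [0.0432, 0.055], [0.0488, 0.1172]] slope [-0.0034  0.0434]
peen 3360 [0.0001 0.097 ] [0.028  0.0222] 85.11957550048828
clip 3256
-0.018 [0.01, 0.011, 0.011, 0.012, 0.012, 0.012, 0.012, 0.013]
-0.012 [-0.01, -0.009, -0.008, -0.008, 0.007, 0.009, 0.01, 0.011, 0.012, 0.013, 0.014, 0.014, 0.015, 0.015, 0.015]
-0.006 [-0.013, -0.013, -0.013, -0.012, -0.009, 0.011, 0.013, 0.013, 0.014, 0.015, 0.015, 0.015, 0.015, 0.015, 0.015]
-0.0 [-0.015, -0.013, -0.013, -0.013, -0.013, -0.013, -0.013, -0.012, 0.013, 0.014, 0.014, 0.015, 0.015, 0.015, 0.015]
0.006 [-0.015, -0.013, -0.013, -0.013, -0.013, -0.007, -0.004, -0.001, 0.002, 0.006, 0.013, 0.014, 0.015, 0.015, 0.015]
0.012 [-0.015, -0.013, -0.013, -0.008, -0.005, -0.003, -0.0, 0.002, 0.004, 0.007, 0.008, 0.012, 0.014, 0.015, 0.015]
0.018 [-0.019, -0.014, -0.013, -0.008, -0.005, -0.002, 0.001, 0.004, 0.007, 0.009, 0.013, 0.015, 0.015, 0.018, 0.02]
0.024 [-0.02, -0.016, -0.013, -0.01, -0.006, -0.003, -0.0, 0.003, 0.006, 0.009, 0.012, 0.015, 0.018, 0.02, 0.02]
[0.56864723 0.17024774 0.24428523] [-3.14100287e+00  1.36787169e-04  1.42244460e+00] [ 0.46422865  0.22044693 -3.84985284]
head 9915 [ 0.0003 -0.    ] [0.0915 0.029 ] 0.16042587161064148 z med 0.2870921218034934 [-0.01300757  0.01376449] [-0.04210907  0.04540285]
top 4275 [ 0.0028 -0.    ] [0.0444 0.029 ] 0.14340093731880188 z med 0.28733933065838985 [-0.01284138  0.01296166] [-0.01860987  0.02424906]
normal tool [-0.0135587   0.0200102   0.99970783]
tcp rack -0.03178418992651697 0.0005558677015368715
```

View pics/w6.png

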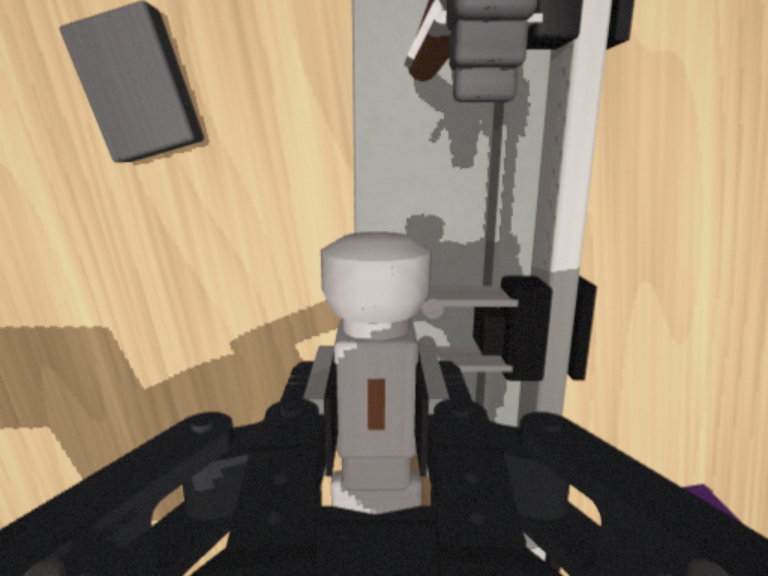

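The hammer is gripped upright at (376,400), with the jaws just behind it at (430–515, 300 and 355). Pressing in slowly.

Emit:
play_rows --increments '[[[0,0,0],[0,0.003,0],0.01],[[0,0,0],[0,0.003,0],0.01],[[0,0,0],[0,0.002,0],0.01],[[0,0,0],[0,0.002,0],0.01],[[0,0,0],[0,0.001,0],0.01]]'

```text
time_s: 9.72
tcp_pos: [0.5791, 0.1688, 0.2448]
ee_rot: [3.141, -0.0, 1.423]
contact_force: [0.2, -0.4, -3.6]
opening: 0.0225
finger_force: 69.7
```

Emit:
play_rows --increments '[[[0,0,0],[0,0.001,0],0.01],[[0,0,0],[0,0.001,0],0.01],[[0,0,0],[0,0.001,0],0.01],[[0,0,0],[0,0.001,0],0.01],[[0,0,0],[0,0,0],0.01]]'

```text
time_s: 10.13
tcp_pos: [0.5828, 0.1684, 0.2446]
ee_rot: [-3.141, -0.0, 1.423]
contact_force: [-0.1, 0.7, -3.8]
opening: 0.0221
finger_force: 69.7
```

Emit:
play_rows --increments '[[[0,0,0],[0,0.001,0],0.01],[[0,0,0],[0,0.001,0],0.01],[[0,0,0],[0,0,0],0.01]]'

```text
time_s: 10.38
tcp_pos: [0.5831, 0.1683, 0.2444]
ee_rot: [-3.138, 0.0, 1.423]
contact_force: [-4.4, 1.0, -0.3]
opening: 0.0221
finger_force: 70.0
```

Emit:
play_rows --increments '[[[0,0,0],[0,0.001,0],0.01],[[0,0,0],[0,0.001,0],0.01],[[0,0,0],[0,0,0],0.01]]'

```text
time_s: 10.63
tcp_pos: [0.5834, 0.1683, 0.2442]
ee_rot: [-3.135, 0.0, 1.424]
contact_force: [-8.2, 1.7, 0.1]
opening: 0.0226
finger_force: 70.2
```

Emit:
play_rows --increments '[[[0,0,0],[0,0.001,0],0.01],[[0,0,0],[0,0,0],0.01]]'

```text
time_s: 10.8
tcp_pos: [0.5836, 0.1681, 0.2439]
ee_rot: [-3.133, 0.001, 1.424]
contact_force: [-8.7, 0.8, 1.1]
opening: 0.0225
finger_force: 70.2
```

Emit:
play_rows --increments '[[[0,0,0],[0,0.001,0],0.01],[[0,0,0],[0,0,0],0.01]]'

```text
time_s: 10.97
tcp_pos: [0.5839, 0.168, 0.2437]
ee_rot: [-3.132, 0.001, 1.424]
contact_force: [-9.8, 1.6, -0.7]
opening: 0.0222
finger_force: 70.2
```

Emit:
play_rows --increments '[[[0,0,0],[0,0.001,0],0.01],[[0,0,0],[0,0.001,0],0.01],[[0,0,0],[0,0,0],0.01]]'

```text
time_s: 11.22
tcp_pos: [0.5845, 0.1678, 0.2432]
ee_rot: [-3.129, 0.001, 1.424]
contact_force: [-11.3, 3.2, -1.2]
opening: 0.0222
finger_force: 70.2
```

Emit:
play_rows --increments '[[[0,0,0],[0,0.001,0],0.01],[[0,0,0],[0,0,0],0.01]]'

```text
time_s: 11.38
tcp_pos: [0.5849, 0.1677, 0.243]
ee_rot: [-3.127, 0.001, 1.424]
contact_force: [-12.5, 2.2, 0.4]
opening: 0.0227
finger_force: 70.3
```

Emit:
play_rows --increments '[[[0,0,0],[0,0.001,0],0.01],[[0,0,0],[0,0,0],0.01]]'

```text
time_s: 11.55
tcp_pos: [0.5853, 0.1676, 0.2427]
ee_rot: [-3.126, 0.002, 1.424]
contact_force: [-13.5, 1.8, -1.8]
opening: 0.0225
finger_force: 70.2
```

Emit:
play_rows --increments '[[[0,0,0],[0,0.001,0],0.01],[[0,0,0],[0,0,0],0.01]]'

```text
time_s: 11.72
tcp_pos: [0.5858, 0.1675, 0.2425]
ee_rot: [-3.125, 0.002, 1.424]
contact_force: [-14.5, 2.8, -1.0]
opening: 0.0226
finger_force: 70.3
```

Emit:
play_rows --increments '[[[0,0,0],[0,0.001,0],0.01],[[0,0,0],[0,0,0],0.01]]'

```text
time_s: 11.88
tcp_pos: [0.5865, 0.1674, 0.2422]
ee_rot: [-3.124, 0.002, 1.424]
contact_force: [-13.4, 2.4, -2.1]
opening: 0.0228
finger_force: 70.1
```

Emit:
play_rows --increments '[[[0,0,0],[0,0.0005,0],0.01],[[0,0,0],[0,0,0],0.01]]'

```text
time_s: 12.05
tcp_pos: [0.5878, 0.1672, 0.2422]
ee_rot: [-3.126, 0.002, 1.424]
contact_force: [-11.1, 2.2, -3.6]
opening: 0.0221
finger_force: 69.9
```

Emit:
play_rows --increments '[[[0,0,0],[0,0,0],0.01],[[0,0,0],[0,0,0],0.01],[[0,0,0],[0,0.001,0],0.01],[[0,0,0],[0,0,0],0.01]]'

```text
time_s: 12.38
tcp_pos: [0.5906, 0.1669, 0.2425]
ee_rot: [-3.129, 0.002, 1.424]
contact_force: [-9.9, 1.5, -3.1]
opening: 0.0226
finger_force: 69.9
```

Emit:
play_rows --increments '[[[0,0,0],[0,0.001,0],0.01],[[0,0,0],[0,0.001,0],0.01],[[0,0,0],[0,0.001,0],0.01],[[0,0,0],[0,0,0],0.01],[[0,0,0],[0,0,0],0.01]]'

```text
time_s: 12.8
tcp_pos: [0.6006, 0.1655, 0.2449]
ee_rot: [3.139, 0.0, 1.423]
contact_force: [1.3, 0.0, -3.4]
opening: 0.0226
finger_force: 70.0
```

Snapped home at x≈0. Now letting it down.

Emit:
play_rows --increments '[[[0,0,0],[0,0,0.002],0.01],[[0,0,0],[0,0,0.003],0.01],[[0,0,0],[0,0,0.003],0.01],[[0,0,0],[0,0,0.003],0.01],[[0,0,0],[0,0,0],0.01]]'

```text
time_s: 13.22
tcp_pos: [0.6007, 0.1659, 0.2335]
ee_rot: [3.139, -0.001, 1.423]
contact_force: [5.4, -0.3, -2.6]
opening: 0.0223
finger_force: 70.1
```

Emit:
play_rows --increments '[[[0,0,0],[0,0,0.001],0.01],[[0,0,0],[0,0,0.001],0.01],[[0,0,0],[0,0,0],0.01]]'

```text
time_s: 13.47
tcp_pos: [0.6004, 0.1659, 0.232]
ee_rot: [3.139, -0.001, 1.423]
contact_force: [5.2, -0.3, -0.7]
opening: 0.0225
finger_force: 70.4
```

Emit:
play_rows --increments '[[[0,0,0],[0,0,0.001],0.01],[[0,0,0],[0,0,0],0.01]]'

```text
time_s: 13.63
tcp_pos: [0.6002, 0.1659, 0.231]
ee_rot: [3.14, -0.0, 1.423]
contact_force: [5.7, -1.8, 0.1]
opening: 0.0226
finger_force: 70.5
```

Emit:
play_rows --increments '[[[0,0,0],[0,0.001,0.001],0.01],[[0,0,0],[0,0.001,0],0.01],[[0,0,0],[0,0,0],0.01],[[0,0,0],[0,0,0],0.01]]'

```text
time_s: 13.97
tcp_pos: [0.6003, 0.1659, 0.2301]
ee_rot: [-3.14, -0.0, 1.423]
contact_force: [0.0, 0.6, 5.8]
opening: 0.0219
finger_force: 71.2
```

Collar rests on the jaws (+5.8 N upward) with no lateral force. Release and rise.

Emit:
play_rows --increments '[[[0,0,0],[0,0,-0.001],0.026],[[0,0,0],[0,0,0],0.032],[[0,0,0],[0,0,0],0.044],[[0,0,0],[0,0,0],0.05],[[0,0,0],[0,0,0],0.05]]'

```text
time_s: 14.38
tcp_pos: [0.6006, 0.1656, 0.2301]
ee_rot: [-3.14, 0.0, 1.423]
contact_force: [-0.9, 0.1, -0.2]
opening: 0.0499
finger_force: 0.0
```

Emit:
play_rows --increments '[[[0,0,0],[0,0,-0.005],0.05],[[0,0,0],[0,0,-0.01],0.05],[[0,0,0],[0,0,-0.015],0.05],[[0,0,0],[0,0,-0.025],0.05],[[0,0,0],[0,0,-0.03],0.05]]'

```text
time_s: 14.8
tcp_pos: [0.6002, 0.1653, 0.3157]
ee_rot: [-3.138, 0.001, 1.423]
contact_force: [1.7, 0.2, 0.2]
opening: 0.05
finger_force: 0.0
```

Emit:
play_rows --increments '[[[0,0,0],[0,0,-0.03],0.05],[[0,0,0],[0,-0.02,-0.03],0.05],[[0,0,0],[0,-0.02,0],0.05],[[0,0,0],[0,0,0],0.05],[[0,0,0],[0,0,0],0.05]]'

```text
time_s: 15.22
tcp_pos: [0.5614, 0.1716, 0.3775]
ee_rot: [3.139, -0.001, 1.424]
contact_force: [0.4, 0.7, -0.8]
opening: 0.0502
finger_force: 0.0
```

Run:
```python
from h import *
s=manip.state();print(s["time_s"],s["tcp_pos"],s["contact_force"],s["opening"])
X=np.array([.98902,-.14781]);Y=np.array([.14781,.98902])
for n in("wrist","top"):
    c=cam(n);P=pts(c);z=P[...,2];d=P[...,:2]-[.6,.165];x=d@X;y=d@Y
    k=(c["depth"]>0)&(abs(x)<.03)&(z>.25)&(z<.3)
    for nm,lo,hi in(("mallet",-.17,-.07),("hammer",-.06,.06),("peen",.075,.18)):
        m=k&(y>lo)&(y<hi)
        if m.sum()>20: r=cv2.minAreaRect(np.c_[x[m],y[m]].astype(np.float32));print(n,nm,m.sum(),np.round(r[0],4),np.round(r[1],4),round(r[2],2),"ztop",np.percentile(z[m],90).round(4))
    m=k&(abs(y)<.017)
    if m.sum()>20:
        Q=P[m];m2=Q[:,2]>np.median(Q[:,2])-.004;Q=Q[m2];print(n,"mid",np.c_[x[m][m2],y[m][m2]].mean(0).round(4),Q.mean(0).round(4),"normal",np.linalg.svd(Q-Q.mean(0),full_matrices=False)[2][2].round(3))
c=cam("scene");B=cv2.resize(c["image"][90:290,230:430],(600,600));cv2.imwrite("pics/fin.png",cv2.cvtColor(B,cv2.COLOR_RGB2BGR))
```

```text
15.2167 [0.56137357 0.17159717 0.37745536] [ 0.41983008  0.71817486 -0.82856544] 0.050224684677055105
wrist mallet 2914 [-0.0006 -0.1158] [0.0389 0.0815] 3.69 ztop 0.2873
wrist hammer 3035 [0.0008 0.0005] [0.0317 0.0936] 1.0 ztop 0.2752
wrist peen 2338 [0.0003 0.1138] [0.0598 0.0292] 86.24 ztop 0.2719
wrist mid [0.0001 0.0004] [0.6002 0.1653 0.2731] normal [-0.012  0.     1.   ]
top mallet 353 [ 0.0013 -0.1173] [0.0838 0.0382] 89.75 ztop 0.289
top hammer 170 [-0.0006 -0.0174] [0.0277 0.0574] 0.75 ztop 0.2751
top mid [ 0.0003 -0.0029] [0.5998 0.1621 0.2737] normal [-0.088 -0.001 -0.996]
```

View pics/fin.png

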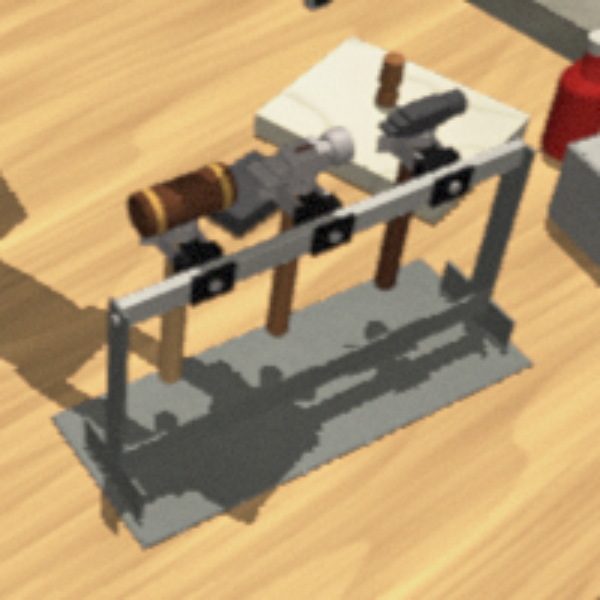

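The hammer hangs upright at (300,170), between the mallet at (185,200) and the peen hammer at (425,115). Its head centre is at z≈0.261 and x≈0 in the rack frame. The neighbours have not moved and the gripper is clear, so I hand in.

```bash
python3 -c "
from bench import manip
print(manip.sign_off())"
```

```text
the job is handed in; nothing more can be done
None
```

The cobbler's hammer hangs released and fully home in the empty clip, collar on the jaws at hanging height. The two neighbours measured where they started, and the job was handed in at about 15 s, with no verdict shown.

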